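# Find the high spot of a trolley wheel with a plunger indicator

### The arm

A 6-joint arm with a two-finger parallel gripper is mounted at the origin on a cart in front of the work surface, level with it; the furniture and walls round the work are solid. World frame = base frame: x ahead of the robot, y to its left, z up, the work surface at z = 0. Lengths are in m, angles in rad, forces in N, time in s.
With the tool pointing down it reaches from about 0.35 to 0.975 m from the base axis. Payload 4.9 kg.
Tool frame: the origin (TCP) lies midway between the tips of the shut fingers; the grasp point (between the pads) lies 19 mm behind it; z points along the fingers, y is the line along which they close (so a half turn about z gives the same grasp; the last joint's range is limited). The gripper opens to 85 mm and grips with 20 to 120 N. Pads are 22 mm wide; open, the fingers measure 114 mm over their backs; the gripper's body (76 mm by 85 mm) begins 54 mm behind the grasp point. The pads swing forward as they close: fully open they stand 13 mm farther back than shut.
Start: joints at [-1.372, 0.053, 1.613, -0, 1.476, -0.119], TCP at [0.195, -0.594, 0.231] pointing down, gripper open.
Joint ranges: [-3.01, 3.01], [-1.01, 2.22], [0.06, 2.58], [-1.02, 4.17], [0.09, 2.62], [-3.14, 3.14]. Speed limits (rad/s): [2.57, 2.57, 3.14, 3.14, 3.14, 3.14].

### API

Orientations are given as a unit quaternion [w, x, y, z].
In Python, from plant import * gives the robot as it stands.
- The arm moves only by the tool jog_arm, never from a script. Its argument "targets" is a list of rows, each a list of 3 entries, a list of its own where there are three numbers: the shift along the tool's x, y, z in units of 25 mm (1.0 is 25 mm), then the turn, a rotation vector about the tool's x, y, z in units of 8 degrees (1.0 is 8 degrees), then the opening in per cent of the stroke, from 0 (shut) to 100 (fully open). A call has 1 to 8 rows; each row is the pose to reach, as a shift and turn from the pose commanded when the call began, along the tool's axes at that moment; what a row does not reach only later rows make up. A row lasts 1/8 s, in which the tool goes at most 62.5 mm and 10.7 degrees, less where a joint would pass 70% of its speed; a pose out of reach is approached as far as the arm can. A call with a gripper value outside its range is refused whole. The fingers move at their own pace and stop on an object; the grip force is fixed at half the most. Time passes only in rows, so rows that repeat a pose let the fingers close. It gives the time, the measured TCP pose, the force, the opening and the grip force at its end, in the units of the state.
- state(): the state, without advancing time (a new reading comes with each control period).
- grab_frame(name): name is "scene" or "top" or "wrist"; returns (picture, depth): 420x560x3 uint8, red, green, blue; 420x560 float32, m along the optical axis (not along the pixel's ray), 0 where there is no reading.
- camera_params(name): a dict with "fovy" (degrees; the focal length in pixels is half the picture's height over the tangent of half this angle, whatever the lens; pixels are square), "cx", "cy" (the principal point, pixels), "dist" ([k1, k2, p1, p2, k3] as OpenCV has them; the pictures are not rectified), "rvec" (rotation vector, rad) and "tvec" (3), from world to camera coordinates, as OpenCV has them; the wrist camera has in their place "hand_eye" (4x4, takes a point from camera to tool coordinates, whose origin is the TCP and whose axes are the flange's). Camera axes: x right, y down, z forward; pixel columns grow to the right and rows downward; lengths in m; the calibration is good to about 2 mm. A picture is of the moment at which its call begins: read the wrist's pose just before it. camera_params takes no time and is no camera call.
- job_done(): hands the job in; it is judged then, once.
The state is a dict: "time": time; "joint_pos": joint angles; "joint_vel": joint speeds; "joint_efforts": joint torques, N m; "tool_pos": TCP position; "tool_rot": TCP orientation; "contact_force": force on the tool from outside, world axes, zero at the start; "ft_torque": the same for the moment, N m; "gripper_width": opening from 0.0 (shut) to 1.0 (fully open); "grasp_force": force on a finger pad.
Only numpy, scipy, OpenCV 4.12 (cv2) and the standard library are available. Lean on these libraries where they do the work, as an engineer would, in place of code of your own. Each camera call takes 0.05 s, during which the arm holds its last target. There are 200 camera calls.

### The job

Check the orange trolley wheel on the blue run-out gauge: push the indicator up by its red post until the plunger bears on the tyre and the dial shows about five, then turn the wheel by its black crank knob at least one full turn, with the plunger kept on the tyre and never forced to the end of its travel. Leave the wheel standing, let go, with its highest spot squarely at the plunger. Go gently, so that the gauge is not shoved along the bench, and leave the other things on the bench where they are.

Things in the scene. Friction and masses are not known exactly. Their poses are not given: they have to be found in the camera images.
- gauge: Run-out gauge, about 4 kg with all it carries, standing loose on the bench; a side force of some 20 N or more shoves it along: blue base plate 130 (its x) by 280 (its y) by 12 mm. The origin is on the bench under the wheel's axis; z up; the plate runs from y = -215 to +65 mm. The indicator sits on the -y side of the wheel, on a straight slide along the gauge's y axis. It is 98 mm tall at most.
- wheel_axis (a point): Point on the wheel's vertical axis, 34.5 mm above the bench, at half height of the orange tyre (108 mm diameter nominal, 22 to 47 mm above the bench). The tyre sits on the hub at an unknown angle to the crank and is not round: one broad bump stands about 3 mm proud (some 28 degrees to either side of its top), a second elsewhere only about 1.3 mm. Both are hard to judge by eye. Nothing reports where they are: the dial finds them.
- wheel (a joint): Turn of the wheel and its crank about the vertical axis, rad, positive anticlockwise from above. At 0 the crank points along the gauge's +x, at -1.57 to the plunger. It starts within 0.6 of 0, can be turned two full turns either way, and friction of about 0.12 N m (3 N at the knob) keeps it where it is left.
- knob_grip (a point): Grip point of the black crank knob, 80 mm above the bench, 42 mm from the wheel's axis. The knob is upright, round, 18 mm across, from 58 to 98 mm above the bench, and revolves freely on its pin, so a hand that keeps its heading can hold it right round the circle. The aluminium crank arm below it tops out at 54 mm, the wheel's hub cap in the middle at 60 mm.
- post_grip (a point): Grip point of the upright red post at the back of the indicator slide, 60 mm above the bench. The post is round, 14 mm across the shaft (head 18 mm), from 29 to 83 mm above the bench. The dial's centre is 52 mm from it toward the wheel. The slide pushes along the gauge's +y toward the wheel against about 6 N of friction, up to 55 mm, and stays where it is left.
- tip (a point): Foremost point of the indicator's round plunger tip, 34.5 mm above the bench; it moves with slide and plunger. It starts 15 to 27 mm clear of the round part of the tyre. The plunger springs out toward the wheel (0.6 N at first touch, 0.15 N more per mm), 11 mm of travel.
- pointer (a joint): Dial pointer, rad, 0.524 rad (one of twelve marks, 30 degrees) per mm that the plunger is pushed in; 0 with the plunger free, when it points along the gauge's +x; it turns clockwise seen from above. Red pointer, 17 mm long, on a white face 39 mm across that leans 26 degrees toward the gauge's -x, its centre about 70 mm above the bench. Five on the dial is 2.62 rad, and from 3.5 to 6.5 mm is near enough for the setting; more than 10 mm (5.24 rad) forces the indicator.
- carton: Bystander: brown packed carton, 69x128x120 mm; origin at the centre of its underside.
- bottle: Bystander: clear water bottle, 58 mm across, 185 mm tall; origin at the centre of its underside.
- measure: Bystander: yellow tape measure, 38x68x62 mm; origin at the centre of its underside.
- pad: Bystander: yellow note pad, 76x77x13 mm; origin at the centre of its underside.

How it is judged:
On the way, in this order (a step that is already met when the one before it is completed fails the run):
1. the indicator is pushed up until its dial shows about five (3.5 to 6.5 mm), before the wheel is turned more than a little (value of joint pointer between 1.83 and 3.4 rad and value of joint wheel between -1.2 and 1.2 rad), for 0.3 s.
2. the wheel has been turned a full turn from its start, one way, with the plunger on the tyre (value of joint pointer above 0.1 rad and (value of joint wheel above 5.4 rad or value of joint wheel below -5.4 rad)), for 0.05 s.
At the end, for the whole second after the job is handed in: The plunger bears on the tyre within about 11 degrees of the top of its highest bump (tip at least 56.3 mm from the wheel's axis; the top is 57 mm), the indicator is not at the end of its travel, the wheel stands still (y of tip in the frame of gauge below -0.0563 m and value of joint pointer between 0.1 and 5.3 rad and velocity of joint wheel between -0.05 and 0.05 rad/s); the robot touches nothing.
It fails at once if the plunger is forced to the end of its travel (over 10 mm) (value of joint pointer above 5.3 rad).
It fails at once if the wheel is turned with the plunger off the tyre (value of joint pointer below 0.08 rad and (value of joint wheel above 1.2 rad or value of joint wheel below -1.2 rad)).
It fails at once if the gauge is shoved more than 5 mm along the bench (distance of gauge from where it was at the start of the episode above 0.005 m).
It fails at once if another thing on the bench is moved more than 30 mm (distance of any of carton, bottle, measure, pad from where it was at the start of the episode above 0.03 m).
It also fails if it takes over 72 s, if anything falls off the work surface, if the arm or the gripper's body presses on something with over 40 N, if the wrist force passes 120 N, or if a joint passes its speed limit or range.

## Working session

There is one attempt and no reset: what is moved stays moved. The work goes in short steps, Python scripts to look and compute and a tool call to move; the robot and the scene stay as the last step left them, time stands still between calls to the robot, and variables do not carry over. Pictures are saved under pics/ and viewed, at most 10 in all, crops included, and the job is handed in when it is done.

Besides the shell and the picture viewer there is one more tool, called after "Emit:" as name([rows], argument=value, ...), one row to a line, values as JSON. jog_arm: Moves the arm, as the interface text tells. Its arguments: {"type":"object","properties":{"targets":{"type":"array"}},"required":["targets"]}

```bash
ls; mkdir -p pics; python3 - <<'E'
from plant import *
import cv2,numpy as np
s=state();print(s)
for n in ("scene","top"):
    p,d=grab_frame(n);cv2.imwrite(f"pics/{n}0.png",p[:,:,::-1]);np.savez(f"pics/{n}0.npz",p=p,d=d);print(n,camera_params(n))
print(camera_params("wrist"))
E
```

```text
pics
{'time': 0.0, 'joint_pos': array([-1.37199321e+00,  5.33557409e-02,  1.61429177e+00, -1.55661399e-05,
        1.47596297e+00, -1.18983493e-01]), 'joint_vel': array([-4.96702421e-04, -2.73732194e-04, -1.59634791e-03, -3.01079514e-04,
       -6.11475390e-04, -1.49631782e-05]), 'joint_efforts': array([-1.83135242e-03, -3.93679225e+01, -3.70180392e+01, -1.84492360e-04,
        7.08583262e-03,  6.77782950e-06]), 'tool_pos': array([ 0.19517474, -0.59309932,  0.23006502]), 'tool_rot': array([-1.00779985e-03,  9.87402375e-01,  1.58226207e-01, -4.79959971e-05]), 'contact_force': array([ 0.58339442, -0.66704661, -0.14159578]), 'ft_torque': array([ 0.03930614, -0.03600106, -0.07213144]), 'grasp_force': 0.0, 'gripper_width': 0.9984365873545582}
scene {'fovy': 54.31666730331527, 'cx': 280.98190008907665, 'cy': 204.3877545727104, 'dist': array([0.02138324, 0.        , 0.        , 0.        , 0.        ]), 'rvec': array([ 0.68006599, -2.54760413,  1.25659656]), 'tvec': array([0.54215446, 0.2242667 , 1.03811243])}
top {'fovy': 43.00802578494713, 'cx': 283.28204707526015, 'cy': 215.5389061360218, 'dist': array([-0.04702571,  0.        ,  0.        ,  0.        ,  0.        ]), 'rvec': array([ 2.13929   , -2.12796723,  0.18030952]), 'tvec': array([0.06142937, 0.60129044, 1.68505784])}
{'fovy': 69.19419105378883, 'cx': 273.09487038940483, 'cy': 210.20968968745203, 'dist': array([-0.00938962,  0.        ,  0.        ,  0.        ,  0.        ]), 'hand_eye': array([[ 6.67051926e-06, -9.61762543e-01, -2.73884668e-01,
         6.94520662e-02],
       [ 9.99999712e-01, -2.01330283e-04,  7.31338647e-04,
         1.26455826e-03],
       [-7.58515395e-04, -2.73884594e-01,  9.61762265e-01,
        -1.43141609e-01],
       [ 0.00000000e+00,  0.00000000e+00,  0.00000000e+00,
         1.00000000e+00]])}
```

View pics/top0.png

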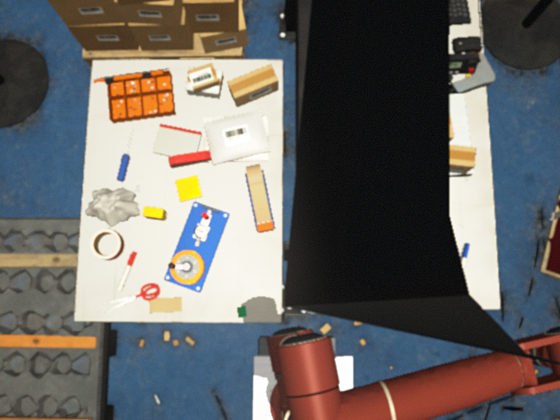

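View pics/scene0.png

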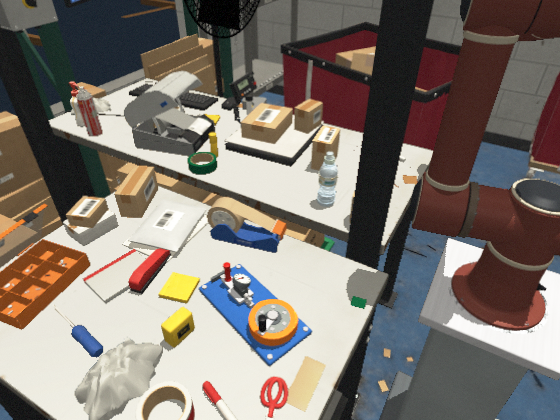

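```bash
cat > h.py <<'E'
import cv2,numpy as np
from scipy.spatial.transform import Rotation as R
from plant import *
def K(c):
    f=210/np.tan(np.radians(c['fovy'])/2); return np.array([[f,0,c['cx']],[0,f,c['cy']],[0,0,1.]])
def pose(c,s=None):  # camera->world R,t
    if 'rvec' in c:
        r=cv2.Rodrigues(c['rvec'])[0]; return r.T,-r.T@c['tvec']
    q=s['tool_rot']; r=R.from_quat([q[1],q[2],q[3],q[0]]).as_matrix(); H=c['hand_eye']
    return r@H[:3,:3], r@H[:3,3]+s['tool_pos']
def rays(c,px,s=None):
    u=cv2.undistortPoints(np.array(px,float).reshape(-1,1,2),K(c),c['dist'])[:,0]
    r,t=pose(c,s); return np.c_[u,np.ones(len(u))]@r.T,t
def onz(c,px,z,s=None):
    d,t=rays(c,px,s); return t+d*((z-t[2])/d[:,2])[:,None]
def cloud(c,d,s=None):
    v,u=np.mgrid[:420,:560]; D,t=rays(c,np.c_[u.ravel(),v.ravel()],s)
    return (t+D*d.ravel()[:,None]).reshape(420,560,3)
def blob(p,f):
    h=cv2.cvtColor(p,cv2.COLOR_RGB2HSV).astype(int); return f(h[...,0],h[...,1],h[...,2])
E
python3 - <<'E'
from h import *
for n in("scene","top"):
    z=np.load(f"pics/{n}0.npz");c=camera_params(n);P=cloud(c,z['d'])
    print(n,"cam",pose(c)[1])
    if n=="top":
        for px in [(187,266),(205,215),(189,188),(154,213),(228,206),(186,290),(173,266),(310,200),(310,290),(440,290),(380,200),(380,20),(470,320),(90,320),(283,320),(283,60),(325,200)]: print(px,P[px[1],px[0]].round(3))
    else:
        for px in [(380,50),(380,150),(375,250),(372,280),(355,320),(385,270),(272,322),(227,270),(264,322),(20,100),(345,90),(400,120),(328,180)]: print(px,P[px[1],px[0]].round(3))
    dk=(z['p'].max(2)<30)&(z['d']>0); Q=P[dk]; m=(Q[:,2]>.05)&(abs(Q[:,1])<1.5)
    H,ex,ey=np.histogram2d(Q[m][:,0],Q[m][:,1],bins=[np.arange(-.4,1.6,.1),np.arange(-1,1.2,.1)])
    for i,j in np.argwhere(H>60):
        mm=m&(Q[:,0]>=ex[i])&(Q[:,0]<ex[i+1])&(Q[:,1]>=ey[j])&(Q[:,1]<ey[j+1]);print(ex[i].round(1),ey[j].round(1),int(H[i,j]),Q[mm][:,2].min().round(2),Q[mm][:,2].max().round(2))
E
```

```text
scene cam [0.13618445 0.86702276 0.80723587]
(380, 50) [0.372 0.06  0.558]
(380, 150) [0.338 0.059 0.345]
(375, 250) [0.306 0.054 0.047]
(372, 280) [ 0.285  0.114 -0.001]
(355, 320) [ 0.277  0.254 -0.   ]
(385, 270) [ 0.37  -0.568 -0.635]
(272, 322) [0.425 0.389 0.05 ]
(227, 270) [0.592 0.325 0.067]
(264, 322) [0.425 0.422 0.089]
(20, 100) [1.711 0.074 0.164]
(345, 90) [ 0.922 -1.253 -0.092]
(400, 120) [0.308 0.058 0.425]
(328, 180) [ 0.52  -0.105  0.105]
0.2 -0.0 182 0.21 0.66
0.3 -0.0 8390 0.05 0.65
0.4 0.4 62 0.06 0.09
top cam [0.3101041  0.06429548 1.7619436 ]
(187, 266) [0.434 0.371 0.061]
(205, 215) [0.596 0.315 0.084]
(189, 188) [0.7   0.383 0.009]
(154, 213) [0.604 0.483 0.068]
(228, 206) [ 0.642  0.251 -0.002]
(186, 290) [ 0.36   0.383 -0.001]
(173, 266) [0.432 0.41  0.088]
(310, 200) [0.335 0.058 1.639]
(310, 290) [0.314 0.058 1.637]
(440, 290) [0.31  0.064 1.762]
(380, 200) [0.31  0.064 1.762]
(380, 20) [0.31  0.064 1.762]
(470, 320) [0.31  0.064 1.762]
(90, 320) [0.26  0.694 0.002]
(283, 320) [ 0.244  0.063 -0.841]
(283, 60) [ 1.588  0.071 -0.861]
(325, 200) [0.326 0.058 1.684]
0.3 -0.0 14174 1.48 1.72
0.7 -0.0 73 0.9 1.0
1.0 -0.6 81 0.13 0.2
```

Emit:
jog_arm([
  [[0,-2,-1],[0,0,0],100],
  [[0,-4,-2],[0,0,0],100],
  [[0,-6,-3],[0,0,0],100],
  [[0,-8,-4],[0,0,0],100],
  [[0,-8,-4],[0,0,0],60],
])

```text
time: 0.72
tool_pos: [0.1325, -0.4028, 0.3347]
tool_rot: [0.004, 0.987, 0.158, -0.0]
contact_force: [0.2, 0.3, -0.0]
gripper_width: 0.819
grasp_force: 0.0
```

```bash
python3 - <<'E'
from h import *
s=state();print(s['time'],s['joint_pos'].round(4),s['tool_pos'].round(4),s['tool_rot'].round(4))
z=np.load("pics/scene0.npz");c=camera_params("scene");P=cloud(c,z['d'])
dk=(z['p'].max(2)<40)&(z['d']>0)&(P[...,2]>.05)&(abs(P[...,1]-.05)<.12)&(P[...,0]<.6);Q=P[dk]
for a,b in((.05,.2),(.2,.4),(.4,.7)):
    q=Q[(Q[:,2]>a)&(Q[:,2]<b)];print(a,len(q),np.percentile(q[:,:2],[0,1,5,50,95,99,100],axis=0).round(3).tolist())
E
```

```text
0.725 [-1.4288e+00 -4.9350e-01  1.9075e+00 -1.0000e-04  1.7201e+00 -1.7550e-01] [ 0.1325 -0.4028  0.3347] [ 3.800e-03  9.874e-01  1.581e-01 -1.000e-04]
0.05 1550 [[-0.084, 0.001], [-0.07, 0.005], [0.306, 0.018], [0.336, 0.059], [0.377, 0.062], [0.381, 0.063], [0.382, 0.082]]
0.2 3078 [[0.048, -0.004], [0.129, 0.006], [0.238, 0.024], [0.333, 0.059], [0.377, 0.074], [0.381, 0.09], [0.383, 0.098]]
0.4 6064 [[0.132, -0.013], [0.233, -0.003], [0.306, 0.017], [0.334, 0.06], [0.377, 0.062], [0.381, 0.063], [0.384, 0.069]]
```

```bash
python3 - <<'E'
from h import *
f=np.array([np.cos(-1.372),np.sin(-1.372)]);l=np.array([-f[1],f[0]])
for n in("top","scene"):
    z=np.load(f"pics/{n}0.npz");c=camera_params(n);P=cloud(c,z['d'])
    m=blob(z['p'],lambda h,s,v:((h<10)|(h>170))&(s>110)&(v>35))&(z['d']>0)&(P[...,2]>.0)
    a=P[...,:2]@f;b=P[...,:2]@l;m&=(abs(b)<.25)&(a<.7)&(a>-.3)
    for z0 in np.arange(0,.8,.1):
      for a0 in np.arange(-.2,.6,.1):
        k=m&(a>=a0)&(a<a0+.1)&(P[...,2]>=z0)&(P[...,2]<z0+.1)
        if k.sum()>60: print(n,'z%.1f a%.1f'%(z0,a0),k.sum(),np.percentile(b[k],[2,98]).round(3))
E
```

```text
top z0.0 a-0.1 267 [-0.025  0.067]
top z0.2 a-0.1 418 [0.047 0.239]
top z0.4 a0.5 197 [0.036 0.105]
top z0.5 a0.3 679 [0.033 0.126]
top z0.5 a0.4 1666 [0.026 0.122]
top z0.5 a0.5 1264 [0.023 0.134]
top z0.6 a-0.1 513 [0.102 0.238]
top z0.6 a0.0 757 [0.082 0.236]
top z0.6 a0.1 1608 [0.057 0.126]
top z0.6 a0.2 2096 [0.037 0.125]
top z0.6 a0.3 1283 [0.038 0.115]
top z0.7 a-0.1 659 [0.105 0.238]
top z0.7 a0.0 2680 [0.095 0.238]
scene z0.0 a-0.2 125 [-0.034  0.034]
scene z0.0 a-0.1 3399 [-0.09   0.095]
scene z0.0 a0.0 346 [-0.1    0.103]
scene z0.1 a-0.1 1789 [-0.046  0.127]
scene z0.2 a-0.1 5855 [-0.033  0.235]
scene z0.2 a0.0 119 [0.064 0.239]
scene z0.3 a-0.1 1689 [0.011 0.233]
scene z0.4 a-0.1 2200 [0.156 0.232]
scene z0.5 a-0.1 2582 [0.156 0.229]
scene z0.5 a0.0 165 [0.081 0.235]
scene z0.5 a0.2 72 [0.067 0.102]
scene z0.6 a-0.1 3075 [0.105 0.236]
```

Emit:
jog_arm([
  [[0.3,-1.8,-1.4],[0,0,0],60],
  [[0.6,-3.6,-2.9],[0,0,0],50],
  [[0.9,-5.4,-4.3],[0,0,0],50],
  [[1.2,-7.1,-5.7],[0,0,0],50],
  [[1.6,-8.9,-7.1],[0,0,0],50],
  [[1.9,-10.7,-8.6],[0,0,0],50],
  [[2.2,-12.5,-10],[0,0,0],50],
  [[2.2,-12.5,-10],[0,0,0],50],
])

```text
time: 1.72
tool_pos: [0.0913, -0.0929, 0.5884]
tool_rot: [0.001, 0.987, 0.159, -0.001]
contact_force: [-0.8, -0.7, 0.3]
gripper_width: 0.497
grasp_force: 0.0
```

```bash
python3 - <<'E'
from h import *
s=state();print(s['joint_pos'].round(3),s['contact_force'])
# gauge pose: post & hub from both views
for n in("top","scene"):
    z=np.load(f"pics/{n}0.npz");c=camera_params(n);P=cloud(c,z['d'])
    roi=(P[...,0]>.3)&(P[...,0]<.75)&(P[...,1]>.2)&(P[...,1]<.5)
    for nm,f,h in (("red",lambda h,s,v:((h<6)|(h>174))&(s>150)&(v>100),.083),("orange",lambda h,s,v:(h>8)&(h<20)&(s>150)&(v>120),.047),("black",lambda h,s,v:v<45,.098),("blue",lambda h,s,v:(h>100)&(h<125)&(s>150),.012)):
        m=(blob(z['p'],f)&roi).astype(np.uint8)
        if nm in("red","black"): m&=(P[...,2]>(.05 if nm=="red" else .075)).astype(np.uint8)
        k,lab,st,ce=cv2.connectedComponentsWithStats(m)
        if k<2: continue
        i=1+st[1:,4].argmax(); ys,xs=np.nonzero(lab==i)
        if nm=="blue":
            r=cv2.minAreaRect(np.c_[xs,ys].astype(np.float32)); print(n,nm,[onz(c,[q],h)[0].round(3) for q in cv2.boxPoints(r)])
        elif nm=="orange":
            e=cv2.fitEllipse(cv2.convexHull(np.c_[xs,ys].astype(np.int32)));print(n,nm,onz(c,[e[0]],h)[0].round(4),e)
        else: print(n,nm,st[i,4],ce[i],onz(c,[ce[i]],h)[0].round(4), np.median(P[lab==i],0).round(4))
E
```

```text
[-1.394 -1.01   1.713 -0.004  2.435 -0.145] [-0.78751459 -0.70025734  0.27827147]
top red 18 [204.72222222 215.11111111] [0.5955 0.3159 0.083 ] [0.5961 0.3159 0.0797]
top orange [0.4181 0.3285 0.047 ] ((200.80711364746094, 271.4263916015625), (3.3710098266601562, 11.793615341186523), 19.902786254882812)
top blue [array([0.396, 0.451, 0.012]), array([0.654, 0.364, 0.012]), array([0.611, 0.249, 0.012]), array([0.356, 0.337, 0.012])]
scene red 60 [226.6        268.18333333] [0.5862 0.332  0.083 ] [0.5932 0.3235 0.0745]
scene orange [0.4259 0.3865 0.047 ] ((272.4391784667969, 321.7835693359375), (46.57598876953125, 48.77777099609375), 94.6366195678711)
scene black 41 [262.07317073 323.29268293] [0.4231 0.4325 0.098 ] [0.428  0.4254 0.0845]
scene blue [array([0.651, 0.371, 0.012]), array([0.639, 0.214, 0.012]), array([0.35 , 0.342, 0.012]), array([0.383, 0.464, 0.012])]
```

Emit:
jog_arm([
  [[1.2,-1.0,0],[0,0,-1.3],30],
  [[2.0,-2.0,0],[0,0,-2.6],20],
  [[2.4,-3.0,0],[0,0,-3.9],0],
  [[2.5,-4.1,0],[0,0,-5.2],0],
  [[2.4,-5.3,0],[0,0,-6.5],0],
  [[2.2,-6.4,0],[0,0,-7.8],0],
  [[2.1,-6.9,0],[0,0,-9.1],0],
  [[2.1,-6.9,0],[0,0,-10.4],0],
])

```text
time: 2.72
tool_pos: [0.0904, 0.0911, 0.5878]
tool_rot: [-0.003, 0.72, 0.694, -0.005]
contact_force: [0.5, -0.4, 0.9]
gripper_width: -0.005
grasp_force: 0.0
```

```bash
cat > mv.py <<'E'
from h import *
def units(target,yaw=None):
    s=state();q=s['tool_rot'];r=R.from_quat([q[1],q[2],q[3],q[0]]).as_matrix()
    d=r.T@(np.array(target)-s['tool_pos'])/.025; psi=np.arctan2(r[1,0],r[0,0])
    dy=None if yaw is None else -np.degrees((yaw-psi+np.pi)%(2*np.pi)-np.pi)/8
    print('t%.2f'%s['time'],'pos',s['tool_pos'].round(4),'psi',psi.round(3),'F',s['contact_force'].round(1),'shift',d.round(2),'turn',dy); return d
E
python3 - <<'E'
from mv import *
print(state()['joint_pos'].round(2))
units([.50,.29,.25],2.80)
E
```

```text
[ 0.17 -1.01  1.71 -0.    2.45  0.21]
t2.73 pos [0.0904 0.0911 0.5878] psi 1.533 F [ 0.5 -0.4  0.9] shift [ 8.6  16.21 13.32] turn -9.071934015662244
```

Emit:
jog_arm([
  [[2.0,1.4,0.4],[0,0,-1.2],0],
  [[3.8,3.0,1.0],[0,0,-2.4],0],
  [[5.4,4.8,1.8],[0,0,-3.6],0],
  [[6.8,6.7,2.7],[0,0,-4.8],0],
  [[7.9,8.6,3.8],[0,0,-6.0],0],
  [[8.8,10.5,5.0],[0,0,-7.2],0],
  [[9.4,12.4,6.4],[0,0,-8.2],0],
  [[9.8,14.2,8.0],[0,0,-9.1],0],
])

```text
time: 3.72
tool_pos: [0.4578, 0.3139, 0.3817]
tool_rot: [-0.005, 0.175, 0.984, -0.003]
contact_force: [-0.2, 0.0, -0.3]
gripper_width: -0.002
grasp_force: 0.0
```

```bash
python3 - <<'E'
from mv import *
units([.56,.32,.29],2.80)
E
```

```text
t3.73 pos [0.4578 0.3139 0.3817] psi 2.789 F [-0.2  0.  -0.3] shift [-3.79  1.67  3.62] turn -0.07804301187352757
```

Emit:
jog_arm([
  [[-1.9,0.8,1.8],[0,0,0],0],
  [[-3.8,1.7,3.6],[0,0,0],0],
  [[-3.8,1.7,3.6],[0,0,0],0],
  [[-3.8,1.7,3.6],[0,0,0],0],
])

```text
time: 4.22
tool_pos: [0.5586, 0.3195, 0.2927]
tool_rot: [-0.006, 0.178, 0.984, -0.003]
contact_force: [-1.2, -0.3, 0.2]
gripper_width: -0.002
grasp_force: 0.0
```

```bash
python3 - <<'E'
from mv import *
import pickle
s=state();p,d=grab_frame("wrist");pickle.dump((s,p,d),open("pics/w1.pkl","wb"));cv2.imwrite("pics/w1.png",p[:,:,::-1]);units([.6,.3,.3],2.8)
E
```

```text
t4.28 pos [0.5586 0.32   0.2953] psi 2.785 F [0.4 0.2 0.8] shift [-1.83 -0.17 -0.2 ] turn -0.1092079232517024
```

View pics/w1.png

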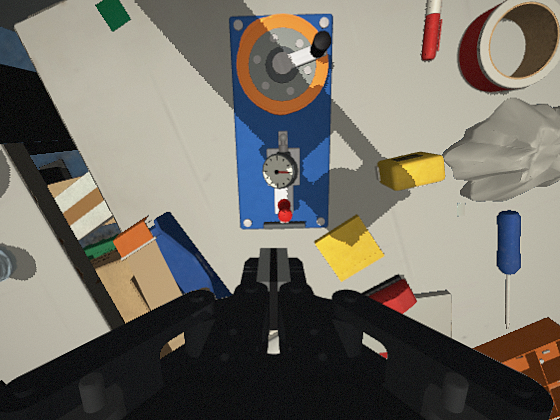

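```bash
python3 - <<'E'
from mv import *
import pickle
s,p,d=pickle.load(open("pics/w1.pkl","rb"));c=camera_params("wrist")
def big(f,x0,x1,y0,y1):
    m=blob(p,f).astype(np.uint8);q=np.zeros_like(m);q[y0:y1,x0:x1]=m[y0:y1,x0:x1]
    k,lab,st,ce=cv2.connectedComponentsWithStats(q);i=1+st[1:,4].argmax();ys,xs=np.nonzero(lab==i);return np.c_[xs,ys].astype(np.float32)
b=big(lambda h,s,v:(h>100)&(h<125)&(s>150)&(v>60),220,345,5,235)
B=onz(c,b,.012,s)[:,:2];r=cv2.minAreaRect(B.astype(np.float32));bp=cv2.boxPoints(r);print("plate",r,bp.round(4).tolist())
o=big(lambda h,s,v:(h>8)&(h<22)&(s>140)&(v>100),225,345,5,125)
O=onz(c,o,.047,s)[:,:2].astype(np.float32);print("tyre",cv2.minEnclosingCircle(O),cv2.fitEllipse(cv2.convexHull(O)))
k=big(lambda h,s,v:v<50,305,340,25,65);e=k.mean(0);print("knob px",e,"n",len(k),onz(c,[e],.09,s))
a=big(lambda h,s,v:((h<6)|(h>174))&(s>150)&(v>70),270,300,195,228);print("post px",a.min(0),a.max(0),a.mean(0))
up=a[a[:,1]>a[:,1].max()-9];print(onz(c,[up.mean(0)],.083,s),onz(c,[a[a[:,1]<a[:,1].min()+6].mean(0)],.06,s))
print("hub",onz(c,[(282,65)],.06,s))
E
```

```text
plate ((0.5027217864990234, 0.3497629165649414), (0.12779127061367035, 0.27580907940864563), 70.9531478881836) [[0.351500004529953, 0.3343999981880188], [0.6122000217437744, 0.2443999946117401], [0.6539000272750854, 0.365200012922287], [0.39320001006126404, 0.4551999866962433]]
tyre ((0.43146392703056335, 0.3728627562522888), 0.055556267499923706) ((0.4318169057369232, 0.37369489669799805), (0.10621817409992218, 0.10989324003458023), 98.7032699584961)
knob px [320.61905   43.986393] n 294 [[0.43451229 0.41494988 0.09      ]]
post px [278. 199.] [291. 221.] [284.21304 210.60869]
[[0.59747634 0.31689683 0.083     ]] [[0.58567064 0.32033554 0.06      ]]
hub [[0.43439557 0.37334641 0.06      ]]
```

```bash
cat >> mv.py <<'E'
A=np.array([.4318,.3738]);gy=np.array([-.9452,.3264]);gx=np.array([.3264,.9452])
def G(x,y,z): return np.r_[A+x*gx+y*gy,z]
def gpos(p): return np.array([(p[:2]-A)@gx,(p[:2]-A)@gy,p[2]])
E
python3 - <<'E'
from mv import *
units(G(0,-.205,.10),2.809);units(G(0,-.205,.045),2.809)
E
```

```text
t4.28 pos [0.5586 0.32   0.2953] psi 2.785 F [0.4 0.2 0.8] shift [-2.75  0.49  7.79] turn -0.17366567520392245
t4.28 pos [0.5586 0.32   0.2953] psi 2.785 F [0.4 0.2 0.8] shift [-2.77  0.5   9.99] turn -0.17366567520392245
```

Emit:
jog_arm([
  [[-1.4,0.25,2],[0,0,-0.17],0],
  [[-2.75,0.5,4],[0,0,-0.17],0],
  [[-2.75,0.5,6],[0,0,-0.17],0],
  [[-2.75,0.5,8],[0,0,-0.17],0],
  [[-2.75,0.5,9.4],[0,0,-0.17],0],
  [[-2.75,0.5,10],[0,0,-0.17],0],
  [[-2.75,0.5,10],[0,0,-0.17],0],
])

```text
time: 5.15
tool_pos: [0.6257, 0.3075, 0.0462]
tool_rot: [-0.003, 0.166, 0.986, -0.002]
contact_force: [-0.8, 1.0, 0.6]
gripper_width: 0.002
grasp_force: 0.0
```

```bash
python3 - <<'E'
from mv import *
import pickle
s=state();p,d=grab_frame("wrist");pickle.dump((s,p,d),open("pics/w2.pkl","wb"));cv2.imwrite("pics/w2.png",p[:,:,::-1]);units(G(0,-.19,.045),2.809);print(gpos(s['tool_pos']))
E
```

```text
t5.20 pos [0.6267 0.3078 0.0475] psi 2.809 F [0.5 0.5 0.8] shift [ 0.63 -0.05  0.1 ] turn -0.0010242309612038991
[ 0.00061975 -0.20494303  0.04619311]
```

View pics/w2.png

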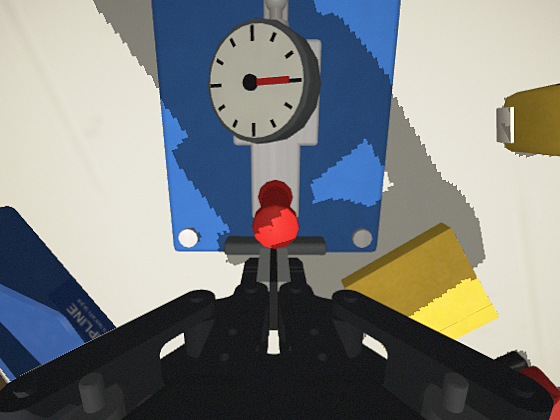

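```bash
cat > dial.py <<'E'
from mv import *
def dial(slide_dc,view="wrist",save=None):
    """slide_dc: predicted gauge y of dial centre; returns mm"""
    s=state();p,d=grab_frame(view);c=camera_params(view)
    if save: cv2.imwrite(save,p[:,:,::-1])
    n=np.r_[-np.sin(np.radians(26))*gx,np.cos(np.radians(26))]; C=G(0,slide_dc,.07)
    v,u=np.mgrid[:420,:560];D,t=rays(c,np.c_[u.ravel(),v.ravel()],s)
    Q=t+D*(((C-t)@n)/(D@n))[:,None]-C
    ex=np.r_[np.cos(np.radians(26))*gx,np.sin(np.radians(26))]; ey=np.r_[gy,0]
    X=(Q@ex).reshape(420,560);Y=(Q@ey).reshape(420,560)
    near=(np.hypot(X,Y)<.03)
    w=(blob(p,lambda h,s,v:(s<60)&(v>150))&near).astype(np.uint8)
    r=blob(p,lambda h,s,v:((h<8)|(h>172))&(s>130)&(v>80))&near
    if w.sum()<30 or r.sum()<6: print("dial not seen",w.sum(),r.sum());return None
    k,lab,st,ce=cv2.connectedComponentsWithStats(w);i=1+st[1:,4].argmax()
    pts=np.c_[X[lab==i],Y[lab==i]]*1000
    hull=cv2.convexHull(pts.astype(np.float32));(cx,cy),R0=cv2.minEnclosingCircle(hull)
    P=np.c_[X[r],Y[r]]*1000-[cx,cy];k2=np.hypot(*P.T)<19;P=P[k2];m=P.mean(0)
    far=P[np.hypot(*P.T)>6].mean(0)
    a=-np.arctan2(far[1],far[0]); mm=(a/.5236)%12
    print('dial mm %.2f'%mm,'cen',round(cx,1),round(cy,1),'R',round(R0,1),'nred',len(P),'F',s['contact_force'].round(1),'g',gpos(s['tool_pos']).round(4),'t',round(s['time'],2));return mm
E
python3 -c "
from dial import *
dial(-.123)"
```

```text
dial mm 11.93 cen -8.8 1.4 R 20.0 nred 219 F [0.5 0.5 0.8] g [ 0.0012 -0.2058  0.0475] t 5.2
```

Emit:
jog_arm([
  [[0.1,0,0],[0,0,0],0],
  [[0.2,0,0],[0,0,0],0],
  [[0.3,0,0],[0,0,0],0],
  [[0.4,0,0],[0,0,0],0],
  [[0.5,0,0],[0,0,0],0],
  [[0.6,0,0],[0,0,0],0],
  [[0.7,0,0],[0,0,0],0],
  [[0.8,0,0],[0,0,0],0],
])

```text
time: 6.25
tool_pos: [0.6085, 0.3129, 0.0452]
tool_rot: [-0.002, 0.166, 0.986, -0.002]
contact_force: [6.5, -1.3, -3.1]
gripper_width: -0.001
grasp_force: 3.2
```

```bash
python3 -c "
from dial import *
dial(-.115,save='pics/w3.png')"
```

```text
dial mm 11.95 cen -8.9 -1.1 R 20.1 nred 181 F [ 6.5 -1.3 -3.1] g [ 1.000e-04 -1.869e-01  4.520e-02] t 6.25
```

Emit:
jog_arm([
  [[0.06,0,0],[0,0,0],0],
  [[0.12,0,0],[0,0,0],0],
  [[0.18,0,0],[0,0,0],0],
  [[0.24,0,0],[0,0,0],0],
  [[0.3,0,0],[0,0,0],0],
  [[0.36,0,0],[0,0,0],0],
  [[0.42,0,0],[0,0,0],0],
  [[0.42,0,0],[0,0,0],0],
])

```text
time: 7.3
tool_pos: [0.5983, 0.3164, 0.0452]
tool_rot: [-0.002, 0.166, 0.986, -0.002]
contact_force: [5.5, -1.1, -3.3]
gripper_width: 0.001
grasp_force: 2.8
```

```bash
python3 -c "
from dial import *
dial(-.105)"
```

```text
dial mm 11.96 cen -8.9 -0.3 R 20.0 nred 184 F [ 5.5 -1.1 -3.3] g [ 1.000e-04 -1.761e-01  4.520e-02] t 7.3
```

Emit:
jog_arm([
  [[0.04,0,0],[0,0,0],0],
  [[0.08,0,0],[0,0,0],0],
  [[0.12,0,0],[0,0,0],0],
  [[0.12,0,0],[0,0,0],0],
])

```text
time: 7.85
tool_pos: [0.5955, 0.3174, 0.0453]
tool_rot: [-0.002, 0.166, 0.986, -0.002]
contact_force: [5.4, -0.4, -2.3]
gripper_width: 0.001
grasp_force: 2.8
```

```bash
python3 -c "
from dial import *
dial(-.102)"
```

```text
dial mm 11.96 cen -8.8 -0.4 R 20.1 nred 183 F [ 5.4 -0.4 -2.3] g [ 1.000e-04 -1.732e-01  4.530e-02] t 7.85
```

Emit:
jog_arm([
  [[0.04,0,0],[0,0,0],0],
  [[0.08,0,0],[0,0,0],0],
  [[0.12,0,0],[0,0,0],0],
  [[0.12,0,0],[0,0,0],0],
])

```text
time: 8.4
tool_pos: [0.5927, 0.3184, 0.0453]
tool_rot: [-0.002, 0.166, 0.986, -0.002]
contact_force: [5.8, -0.5, -2.8]
gripper_width: 0.004
grasp_force: 2.8
```

```bash
python3 -c "
from dial import *
dial(-.099)"
```

```text
dial mm 11.95 cen -8.8 -0.4 R 20.0 nred 183 F [ 5.8 -0.5 -2.8] g [ 1.000e-04 -1.702e-01  4.530e-02] t 8.4
```

Emit:
jog_arm([
  [[0.04,0,0],[0,0,0],0],
  [[0.08,0,0],[0,0,0],0],
  [[0.12,0,0],[0,0,0],0],
  [[0.12,0,0],[0,0,0],0],
])

```text
time: 8.95
tool_pos: [0.5901, 0.3193, 0.0453]
tool_rot: [-0.002, 0.166, 0.986, -0.002]
contact_force: [6.7, -1.3, -3.4]
gripper_width: 0.002
grasp_force: 3.3
```

```bash
python3 -c "
from dial import *
dial(-.096)"
```

```text
dial mm 2.55 cen -8.8 -0.7 R 20.1 nred 184 F [ 6.7 -1.3 -3.4] g [ 1.000e-04 -1.674e-01  4.530e-02] t 8.95
```

Emit:
jog_arm([
  [[0.03,0,0],[0,0,0],0],
  [[0.06,0,0],[0,0,0],0],
  [[0.09,0,0],[0,0,0],0],
  [[0.09,0,0],[0,0,0],0],
  [[0.09,0,0],[0,0,0],0],
  [[0.09,0,0],[0,0,0],0],
])

```text
time: 9.75
tool_pos: [0.5881, 0.3199, 0.0453]
tool_rot: [-0.002, 0.166, 0.986, -0.002]
contact_force: [6.5, -1.7, -4.0]
gripper_width: -0.0
grasp_force: 3.5
```

```bash
python3 -c "
from dial import *
dial(-.0935)"
```

```text
dial mm 4.60 cen -8.9 -1.0 R 20.1 nred 160 F [ 6.5 -1.7 -4. ] g [ 1.000e-04 -1.653e-01  4.530e-02] t 9.75
```

Emit:
jog_arm([
  [[-0.3,0,0],[0,0,0],0],
  [[-0.7,0,-0.2],[0,0,0],0],
  [[-0.8,0,-2],[0,0,0],0],
  [[-0.8,0,-4],[0,0,1.3],0],
  [[-0.8,0,-6],[0,0,2.6],0],
  [[-0.8,0,-6],[0,0,3.9],30],
  [[-0.8,0,-6],[0,0,5.2],45],
  [[-0.8,0,-6],[0,0,6.5],45],
])

```text
time: 10.8
tool_pos: [0.6068, 0.3144, 0.1959]
tool_rot: [-0.003, 0.584, 0.812, -0.003]
contact_force: [-0.0, 0.7, -0.8]
gripper_width: 0.446
grasp_force: 0.0
```

```bash
python3 -c "
from dial import *
units(G(.06,.012,.2),.453)"
```

```text
t10.80 pos [0.6068 0.3144 0.1959] psi 1.895 F [-0.   0.7 -0.8] shift [ 6.68 -4.8  -0.12] turn 10.325837665725825
```

Emit:
jog_arm([
  [[1.2,-1,0],[0,0,1.3],45],
  [[2.4,-2,0],[0,0,2.6],45],
  [[3.6,-3.1,0],[0,0,3.9],45],
  [[4.8,-4.2,0],[0,0,5.2],45],
  [[6.0,-5.3,0],[0,0,6.5],45],
  [[6.0,-5.3,0.5],[0,0,7.8],45],
  [[6.0,-5.3,1],[0,0,9.1],45],
  [[6.0,-5.3,1],[0,0,10.33],45],
])

```text
time: 11.8
tool_pos: [0.4317, 0.413, 0.1705]
tool_rot: [0.001, 0.974, 0.225, -0.005]
contact_force: [-0.8, -0.4, 0.2]
gripper_width: 0.45
grasp_force: 0.0
```

Emit:
jog_arm([
  [[0,0,0],[0,0,0],45],
])

```text
time: 11.92
tool_pos: [0.4325, 0.4134, 0.1718]
tool_rot: [0.0, 0.974, 0.228, -0.004]
contact_force: [0.6, 0.4, -0.2]
gripper_width: 0.453
grasp_force: 0.0
```

```bash
python3 -c "
from dial import *
units(G(.04,.011,.2),.453)
dial(-.0945,save='pics/w4.png')"
```

```text
t11.93 pos [0.4325 0.4134 0.1718] psi 0.46 F [ 0.6  0.4 -0.2] shift [ 0.09 -0.03 -1.13] turn 0.052980247332980894
dial mm 4.62 cen -10.4 -1.3 R 20.4 nred 31 F [ 0.6  0.4 -0.2] g [0.0377 0.0123 0.1718] t 11.93
```

View pics/w4.png

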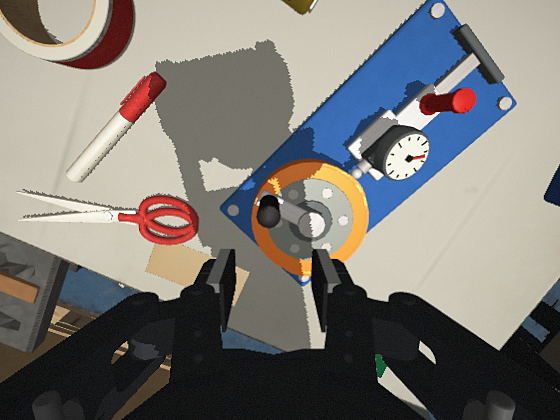

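```bash
python3 - <<'E'
from mv import *
p=cv2.imread("pics/w4.png")[:,:,::-1].copy();s=state();c=camera_params("wrist")
m=blob(p,lambda h,s,v:v<60).astype(np.uint8);q=np.zeros_like(m);q[185:232,250:295]=m[185:232,250:295]
k,lab,st,ce=cv2.connectedComponentsWithStats(q);i=1+st[1:,4].argmax();ys,xs=np.nonzero(lab==i);print(st[i],ce[i])
b=st[i];top=(b[0]+b[2]-b[2]/2,b[1]+b[3])
for z,px in((.098,ce[i]),):
    pass
# top disc: lowest row is near rim of top
L=np.c_[xs,ys][ys==ys.max()].mean(0);W=onz(c,[L],.098,s)[0]
C,t=pose(c,s);n=W[:2]-t[:2];n/=np.hypot(*n);K0=W[:2]-n*.009
print("knob by top rim",gpos(np.r_[K0,0]),K0,"by mean@.085",gpos(onz(c,[ce[i]],.085,s)[0]))
print("hub",gpos(onz(c,[(311,224)],.06,s)[0]))
o=blob(p,lambda h,s,v:(h>8)&(h<22)&(s>140)&(v>90)).astype(np.uint8);o[:150]=0;o[:,:240]=0;o[300:]=0;o[:,380:]=0
k,lab,st,ce=cv2.connectedComponentsWithStats(o);i=1+st[1:,4].argmax();ys,xs=np.nonzero(lab==i)
O=onz(c,np.c_[xs,ys],.047,s)[:,:2].astype(np.float32);e=cv2.fitEllipse(cv2.convexHull(O));print(e,gpos(np.r_[e[0],0]))
E
```

```text
[257 195  23  33 472] [268.14618644 210.63771186]
knob by top rim [0.04041086 0.01108996 0.        ] [0.43450803 0.41561862] by mean@.085 [0.04151198 0.01217542 0.085     ]
hub [ 0.00131527 -0.00065101  0.06      ]
((0.43261903524398804, 0.37460753321647644), (0.10679078847169876, 0.11271016299724579), 126.53468322753906) [ 0.00103061 -0.00051057  0.        ]
```

```bash
python3 -c "
from mv import *
units(G(.041,.0115,.065),.453)"
```

```text
t11.97 pos [0.4326 0.4135 0.1719] psi 0.461 F [-0.7 -0.2  0.1] shift [ 0.15 -0.06  4.28] turn 0.05903422965312731
```

Emit:
jog_arm([
  [[0.15,-0.06,1.5],[0,0,0.06],45],
  [[0.15,-0.06,3],[0,0,0.06],45],
  [[0.15,-0.06,4],[0,0,0.06],45],
  [[0.15,-0.06,4.3],[0,0,0.06],45],
  [[0.15,-0.06,4.3],[0,0,0.06],20],
  [[0.15,-0.06,4.3],[0,0,0.06],10],
  [[0.15,-0.06,4.3],[0,0,0.06],0],
  [[0.15,-0.06,4.3],[0,0,0.06],0],
])

```text
time: 12.98
tool_pos: [0.4343, 0.4177, 0.0647]
tool_rot: [-0.001, 0.975, 0.224, -0.003]
contact_force: [0.7, 5.7, -6.9]
gripper_width: 0.194
grasp_force: 58.5
```

```bash
python3 -c "
from dial import *
s=state();print(s['gripper_width'],s['grasp_force'],s['ft_torque'])
dial(-.0945,save='pics/w5.png');dial(-.0945,view='scene')"
```

```text
0.19389353564909564 58.54915240779519 [ 0.69536793 -0.15277525 -0.01181968]
dial mm 4.63 cen -12.5 -2.3 R 20.8 nred 64 F [ 0.7  5.7 -6.9] g [0.0423 0.0119 0.0647] t 12.97
dial not seen 10 11
```

```bash
cat > tab.py <<'E'
import numpy as np,sys
def tab(p0,n,step=15,r=1.68):
    pos=lambda d:np.array([r*np.cos(np.radians(d+45)),-r*np.sin(np.radians(d+45))])
    for k in range(n):
        a=p0+k*step;b=pos(a).round(2)
        print(a+step,[(pos(a+step*f/3)-b).round(2).tolist() for f in(1,2,3)])
tab(float(sys.argv[1]),int(sys.argv[2]),float(sys.argv[3]) if len(sys.argv)>3 else 15)
E
python3 tab.py 16 26
```

```text
31.0 [[-0.13, -0.06], [-0.26, -0.12], [-0.4, -0.16]]
46.0 [[-0.15, -0.03], [-0.29, -0.05], [-0.44, -0.05]]
61.0 [[-0.15, 0.01], [-0.29, 0.03], [-0.43, 0.07]]
76.0 [[-0.14, 0.04], [-0.28, 0.1], [-0.41, 0.17]]
91.0 [[-0.12, 0.08], [-0.23, 0.17], [-0.34, 0.27]]
106.0 [[-0.1, 0.11], [-0.18, 0.23], [-0.26, 0.36]]
121.0 [[-0.06, 0.13], [-0.12, 0.26], [-0.16, 0.4]]
136.0 [[-0.03, 0.15], [-0.05, 0.29], [-0.05, 0.44]]
151.0 [[0.01, 0.15], [0.03, 0.29], [0.07, 0.43]]
166.0 [[0.04, 0.14], [0.1, 0.28], [0.17, 0.41]]
181.0 [[0.08, 0.12], [0.17, 0.23], [0.27, 0.34]]
196.0 [[0.11, 0.1], [0.23, 0.18], [0.36, 0.26]]
211.0 [[0.13, 0.06], [0.26, 0.12], [0.4, 0.16]]
226.0 [[0.15, 0.03], [0.29, 0.05], [0.44, 0.05]]
241.0 [[0.15, -0.01], [0.29, -0.03], [0.43, -0.07]]
256.0 [[0.14, -0.04], [0.28, -0.1], [0.41, -0.17]]
271.0 [[0.12, -0.08], [0.23, -0.17], [0.34, -0.27]]
286.0 [[0.1, -0.11], [0.18, -0.23], [0.26, -0.36]]
301.0 [[0.06, -0.13], [0.12, -0.26], [0.16, -0.4]]
316.0 [[0.03, -0.15], [0.05, -0.29], [0.05, -0.44]]
331.0 [[-0.01, -0.15], [-0.03, -0.29], [-0.07, -0.43]]
346.0 [[-0.04, -0.14], [-0.1, -0.28], [-0.17, -0.41]]
361.0 [[-0.08, -0.12], [-0.17, -0.23], [-0.27, -0.34]]
376.0 [[-0.11, -0.1], [-0.23, -0.18], [-0.36, -0.26]]
391.0 [[-0.13, -0.06], [-0.26, -0.12], [-0.4, -0.16]]
406.0 [[-0.15, -0.03], [-0.29, -0.05], [-0.44, -0.05]]
```

```bash
cat > r.py <<'E'
from dial import *
import json,sys
s=state();g=gpos(s['tool_pos']);F=s['contact_force'];fg=[round(float(F[:2]@gx),1),round(float(F[:2]@gy),1)]
m=dial(-.0945,save=sys.argv[1] if len(sys.argv)>1 else None)
print('wheel deg %.1f rad %.1f mm'%(np.degrees(np.arctan2(g[1]+.0003,g[0]-.0006))%360,np.hypot(g[0]-.0006,g[1]+.0003)*1000),'Fg',fg)
open('log.txt','a').write(json.dumps([g.tolist(),fg,m])+'\n')
E
```

Emit:
jog_arm([
  [[-0.13,-0.06,0],[0,0,0],0],
  [[-0.26,-0.12,0],[0,0,0],0],
  [[-0.4,-0.16,0],[0,0,0],0],
  [[-0.4,-0.16,0],[0,0,0],0],
])

```text
time: 13.58
tool_pos: [0.4234, 0.4168, 0.0647]
tool_rot: [-0.001, 0.975, 0.224, -0.003]
contact_force: [0.9, 5.1, -7.6]
gripper_width: 0.199
grasp_force: 59.0
```

```bash
python3 r.py
```

```text
dial mm 4.58 cen -12.2 -2.4 R 20.7 nred 72 F [ 0.9  5.1 -7.6] g [0.0379 0.0219 0.0647] t 13.57
wheel deg 30.8 rad 43.4 mm Fg [5.1, 0.8]
```

Emit:
jog_arm([
  [[-0.15,-0.03,0],[0,0,0],0],
  [[-0.29,-0.05,0],[0,0,0],0],
  [[-0.44,-0.05,0],[0,0,0],0],
  [[-0.44,-0.05,0],[0,0,0],0],
])

```text
time: 14.12
tool_pos: [0.4127, 0.4129, 0.0647]
tool_rot: [-0.001, 0.975, 0.224, -0.004]
contact_force: [-0.7, 5.0, -7.2]
gripper_width: 0.201
grasp_force: 59.1
```

```bash
python3 r.py
```

```text
dial mm 3.86 cen -11.4 -2.0 R 20.5 nred 87 F [-0.7  5.  -7.2] g [0.0307 0.0308 0.0647] t 14.12
wheel deg 46.0 rad 43.3 mm Fg [4.5, 2.3]
```

Emit:
jog_arm([
  [[-0.15,0.01,0],[0,0,0],0],
  [[-0.29,0.03,0],[0,0,0],0],
  [[-0.43,0.07,0],[0,0,0],0],
  [[-0.43,0.07,0],[0,0,0],0],
])

```text
time: 14.68
tool_pos: [0.4035, 0.4063, 0.0646]
tool_rot: [-0.001, 0.975, 0.223, -0.004]
contact_force: [-2.2, 5.1, -5.6]
gripper_width: 0.196
grasp_force: 59.2
```

```bash
python3 r.py
```

```text
dial mm 3.79 cen -11.3 -2.2 R 20.4 nred 81 F [-2.2  5.1 -5.6] g [0.0215 0.0373 0.0646] t 14.68
wheel deg 61.0 rad 43.0 mm Fg [4.1, 3.7]
```

Emit:
jog_arm([
  [[-0.14,0.04,0],[0,0,0],0],
  [[-0.28,0.1,0],[0,0,0],0],
  [[-0.41,0.17,0],[0,0,0],0],
  [[-0.41,0.17,0],[0,0,0],0],
])

```text
time: 15.22
tool_pos: [0.3963, 0.3974, 0.0646]
tool_rot: [-0.0, 0.975, 0.223, -0.005]
contact_force: [-1.8, 3.1, -5.0]
gripper_width: 0.2
grasp_force: 59.3
```

```bash
python3 r.py
```

```text
dial mm 3.68 cen -11.0 -2.6 R 20.4 nred 117 F [-1.8  3.1 -5. ] g [0.0107 0.0413 0.0646] t 15.22
wheel deg 76.3 rad 42.8 mm Fg [2.4, 2.7]
```

Emit:
jog_arm([
  [[-0.12,0.08,0],[0,0,0],0],
  [[-0.23,0.17,0],[0,0,0],0],
  [[-0.34,0.27,0],[0,0,0],0],
  [[-0.34,0.27,0],[0,0,0],0],
])

```text
time: 15.78
tool_pos: [0.3919, 0.3872, 0.0646]
tool_rot: [0.0, 0.975, 0.223, -0.004]
contact_force: [-1.8, 2.2, -2.0]
gripper_width: 0.196
grasp_force: 59.4
```

```bash
python3 r.py
```

```text
dial mm 3.62 cen -10.5 -2.9 R 20.5 nred 144 F [-1.8  2.2 -2. ] g [-0.0004  0.0421  0.0646] t 15.78
wheel deg 91.3 rad 42.4 mm Fg [1.5, 2.4]
```

Emit:
jog_arm([
  [[-0.1,0.11,0],[0,0,0],0],
  [[-0.18,0.23,0],[0,0,0],0],
  [[-0.26,0.36,0],[0,0,0],0],
  [[-0.26,0.36,0],[0,0,0],0],
])

```text
time: 16.32
tool_pos: [0.3903, 0.3758, 0.0646]
tool_rot: [0.001, 0.975, 0.223, -0.004]
contact_force: [0.6, 0.2, -2.5]
gripper_width: 0.196
grasp_force: 59.6
```

```bash
python3 r.py
```

```text
dial mm 3.54 cen -10.2 -2.6 R 20.4 nred 154 F [ 0.6  0.2 -2.5] g [-0.0116  0.0399  0.0646] t 16.32
wheel deg 106.9 rad 42.0 mm Fg [0.3, -0.5]
```

Emit:
jog_arm([
  [[-0.06,0.13,0],[0,0,0],0],
  [[-0.12,0.26,0],[0,0,0],0],
  [[-0.16,0.4,0],[0,0,0],0],
  [[-0.16,0.4,0],[0,0,0],0],
])

```text
time: 16.88
tool_pos: [0.3915, 0.3653, 0.0646]
tool_rot: [0.001, 0.975, 0.223, -0.004]
contact_force: [3.4, 2.1, -3.6]
gripper_width: 0.2
grasp_force: 59.4
```

```bash
python3 r.py
```

```text
dial mm 3.52 cen -9.7 -2.5 R 20.4 nred 156 F [ 3.4  2.1 -3.6] g [-0.0212  0.0353  0.0646] t 16.88
wheel deg 121.4 rad 41.8 mm Fg [3.1, -2.5]
```

Emit:
jog_arm([
  [[-0.03,0.15,0],[0,0,0],0],
  [[-0.05,0.29,0],[0,0,0],0],
  [[-0.05,0.44,0],[0,0,0],0],
  [[-0.05,0.44,0],[0,0,0],0],
])

```text
time: 17.42
tool_pos: [0.3952, 0.3557, 0.0646]
tool_rot: [-0.0, 0.975, 0.223, -0.003]
contact_force: [4.7, 4.8, -6.1]
gripper_width: 0.196
grasp_force: 59.2
```

```bash
python3 r.py
```

```text
dial mm 4.60 cen -9.4 -2.2 R 20.3 nred 130 F [ 4.7  4.8 -6.1] g [-0.029   0.0287  0.0646] t 17.43
wheel deg 135.6 rad 41.4 mm Fg [6.1, -2.9]
```

Emit:
jog_arm([
  [[0.01,0.15,0],[0,0,0],0],
  [[0.03,0.29,0],[0,0,0],0],
  [[0.07,0.43,0],[0,0,0],0],
  [[0.07,0.43,0],[0,0,0],0],
])

```text
time: 17.98
tool_pos: [0.4013, 0.3472, 0.0646]
tool_rot: [-0.001, 0.975, 0.223, -0.003]
contact_force: [4.6, 6.0, -5.8]
gripper_width: 0.201
grasp_force: 59.2
```

```bash
python3 r.py
```

```text
dial mm 5.95 cen -9.3 -2.0 R 20.3 nred 140 F [ 4.6  6.  -5.8] g [-0.0351  0.0202  0.0646] t 17.98
wheel deg 150.2 rad 41.1 mm Fg [7.1, -2.4]
```

Emit:
jog_arm([
  [[0.05,0.13,0],[0,0,0],0],
  [[0.12,0.26,0],[0,0,0],0],
  [[0.2,0.38,0],[0,0,0],0],
  [[0.2,0.38,0],[0,0,0],0],
])

```text
time: 18.52
tool_pos: [0.4093, 0.3405, 0.0646]
tool_rot: [-0.001, 0.975, 0.223, -0.004]
contact_force: [1.8, 4.7, -3.1]
gripper_width: 0.199
grasp_force: 59.5
```

```bash
python3 r.py
```

```text
dial mm 5.53 cen -9.1 -1.7 R 20.3 nred 133 F [ 1.8  4.7 -3.1] g [-0.0388  0.0104  0.0646] t 18.52
wheel deg 164.8 rad 40.8 mm Fg [5.0, -0.2]
```

Emit:
jog_arm([
  [[0.08,0.12,0],[0,0,0],0],
  [[0.17,0.23,0],[0,0,0],0],
  [[0.27,0.34,0],[0,0,0],0],
  [[0.27,0.34,0],[0,0,0],0],
])

```text
time: 19.08
tool_pos: [0.4187, 0.3359, 0.0645]
tool_rot: [-0.001, 0.975, 0.223, -0.005]
contact_force: [0.5, 5.1, -1.9]
gripper_width: 0.199
grasp_force: 59.6
```

```bash
python3 r.py
```

```text
dial mm 3.50 cen -9.1 -1.3 R 20.3 nred 159 F [ 0.5  5.1 -1.9] g [-0.0401 -0.      0.0645] t 19.07
wheel deg 179.6 rad 40.7 mm Fg [5.0, 1.2]
```

Emit:
jog_arm([
  [[0.11,0.1,0],[0,0,0],0],
  [[0.23,0.18,0],[0,0,0],0],
  [[0.36,0.26,0],[0,0,0],0],
  [[0.36,0.26,0],[0,0,0],0],
])

```text
time: 19.62
tool_pos: [0.4294, 0.3338, 0.0645]
tool_rot: [-0.0, 0.975, 0.223, -0.005]
contact_force: [-2.4, 5.3, 0.9]
gripper_width: 0.194
grasp_force: 59.9
```

```bash
python3 r.py pics/w6.png; python3 -c "
import json,numpy as np
L=[json.loads(l) for l in open('log.txt')];P=np.array([l[0][:2] for l in L])
a=np.linalg.lstsq(np.c_[2*P,np.ones(len(P))],(P**2).sum(1),rcond=None)[0];print('centre',a[:2],'r',np.sqrt(a[2]+a[0]**2+a[1]**2))"
```

```text
dial mm 3.48 cen -9.3 -1.1 R 20.3 nred 148 F [-2.4  5.3  0.9] g [-0.0386 -0.0108  0.0645] t 19.62
wheel deg 195.0 rad 40.6 mm Fg [4.2, 4.0]
centre [0.00190889 0.0002269 ] r 0.04198240798160386
```

```bash
python3 - <<'E'
import numpy as np
pos=lambda d:1.68*np.array([np.cos(np.radians(d+45)),-np.sin(np.radians(d+45))])
for a in (196,244,292,340,388,436):
    print(a,[(pos(a+6*k)-pos(a)).round(2).tolist() for k in range(1,9)])
E
```

```text
196 [[0.16, 0.08], [0.32, 0.14], [0.49, 0.18], [0.67, 0.2], [0.84, 0.21], [1.02, 0.2], [1.19, 0.17], [1.36, 0.12]]
244 [[0.16, -0.07], [0.32, -0.15], [0.46, -0.25], [0.6, -0.36], [0.72, -0.49], [0.83, -0.62], [0.92, -0.77], [1.0, -0.93]]
292 [[0.06, -0.17], [0.1, -0.34], [0.13, -0.51], [0.13, -0.69], [0.12, -0.86], [0.09, -1.03], [0.04, -1.2], [-0.02, -1.37]]
340 [[-0.08, -0.16], [-0.18, -0.3], [-0.29, -0.44], [-0.42, -0.56], [-0.56, -0.67], [-0.71, -0.76], [-0.87, -0.84], [-1.03, -0.9]]
388 [[-0.17, -0.04], [-0.34, -0.07], [-0.52, -0.07], [-0.7, -0.06], [-0.87, -0.03], [-1.04, 0.02], [-1.2, 0.08], [-1.36, 0.17]]
436 [[-0.15, 0.1], [-0.28, 0.21], [-0.4, 0.34], [-0.51, 0.48], [-0.6, 0.63], [-0.68, 0.78], [-0.74, 0.95], [-0.78, 1.12]]
```

Emit:
jog_arm([
  [[0.18,0.06,0],[0,0,0],0],
  [[0.35,0.11,0],[0,0,0],0],
  [[0.53,0.14,0],[0,0,0],0],
  [[0.71,0.16,0],[0,0,0],0],
  [[0.88,0.17,0],[0,0,0],0],
  [[1.06,0.16,0],[0,0,0],0],
  [[1.23,0.13,0],[0,0,0],0],
  [[1.4,0.08,0],[0,0,0],0],
])

```text
time: 20.68
tool_pos: [0.4624, 0.3465, 0.0645]
tool_rot: [0.001, 0.975, 0.223, -0.005]
contact_force: [-6.0, -0.5, 7.5]
gripper_width: 0.198
grasp_force: 60.6
```

```bash
sed -i 's/+.0003,g\[0\]-.0006/-.0002,g[0]-.0019/;s/g\[0\]-.0006,g\[1\]+.0003/g[0]-.0019,g[1]-.0002/' r.py; python3 r.py
```

```text
dial mm 3.58 cen -10.1 -0.4 R 20.4 nred 115 F [-6.  -0.5  7.5] g [-0.0158 -0.0379  0.0645] t 20.68
wheel deg 245.0 rad 42.0 mm Fg [-2.4, 5.5]
```

Emit:
jog_arm([
  [[0.16,-0.07,0],[0,0,0],0],
  [[0.32,-0.15,0],[0,0,0],0],
  [[0.46,-0.25,0],[0,0,0],0],
  [[0.6,-0.36,0],[0,0,0],0],
  [[0.72,-0.49,0],[0,0,0],0],
  [[0.83,-0.62,0],[0,0,0],0],
  [[0.92,-0.77,0],[0,0,0],0],
  [[1.0,-0.93,0],[0,0,0],0],
])

```text
time: 21.72
tool_pos: [0.4744, 0.3775, 0.0644]
tool_rot: [0.002, 0.975, 0.223, -0.006]
contact_force: [-6.2, -4.3, 10.6]
gripper_width: 0.196
grasp_force: 60.9
```

```bash
python3 r.py
```

```text
dial mm 3.82 cen -11.3 -0.4 R 20.8 nred 92 F [-6.2 -4.3 10.6] g [ 0.0174 -0.0391  0.0644] t 21.73
wheel deg 291.5 rad 42.2 mm Fg [-6.1, 4.5]
```

Emit:
jog_arm([
  [[0.06,-0.17,0],[0,0,0],0],
  [[0.1,-0.34,0],[0,0,0],0],
  [[0.13,-0.51,0],[0,0,0],0],
  [[0.13,-0.69,0],[0,0,0],0],
  [[0.12,-0.86,0],[0,0,0],0],
  [[0.09,-1.03,0],[0,0,0],0],
  [[0.04,-1.2,0],[0,0,0],0],
  [[-0.02,-1.37,0],[0,0,0],0],
])

```text
time: 22.78
tool_pos: [0.4606, 0.4071, 0.0645]
tool_rot: [0.003, 0.975, 0.223, -0.004]
contact_force: [-1.4, -6.5, 7.8]
gripper_width: 0.197
grasp_force: 60.7
```

```bash
python3 r.py
```

```text
dial mm 3.91 cen -12.5 -1.1 R 20.9 nred 93 F [-1.4 -6.5  7.8] g [ 0.0408 -0.0164  0.0645] t 22.77
wheel deg 337.0 rad 42.3 mm Fg [-6.6, -0.8]
```

Emit:
jog_arm([
  [[-0.08,-0.16,0],[0,0,0],0],
  [[-0.18,-0.3,0],[0,0,0],0],
  [[-0.29,-0.44,0],[0,0,0],0],
  [[-0.42,-0.56,0],[0,0,0],0],
  [[-0.56,-0.67,0],[0,0,0],0],
  [[-0.71,-0.76,0],[0,0,0],0],
  [[-0.87,-0.84,0],[0,0,0],0],
  [[-1.03,-0.9,0],[0,0,0],0],
])

```text
time: 23.82
tool_pos: [0.4281, 0.4177, 0.0645]
tool_rot: [0.001, 0.975, 0.223, -0.003]
contact_force: [4.5, -3.0, 2.7]
gripper_width: 0.197
grasp_force: 60.1
```

```bash
python3 r.py
```

```text
dial mm 4.78 cen -12.3 -2.6 R 20.8 nred 59 F [ 4.5 -3.   2.7] g [0.0403 0.0179 0.0645] t 23.82
wheel deg 24.7 rad 42.3 mm Fg [-1.4, -5.2]
```

Emit:
jog_arm([
  [[-0.17,-0.04,0],[0,0,0],0],
  [[-0.34,-0.07,0],[0,0,0],0],
  [[-0.52,-0.07,0],[0,0,0],0],
  [[-0.7,-0.06,0],[0,0,0],0],
  [[-0.87,-0.03,0],[0,0,0],0],
  [[-1.04,0.02,0],[0,0,0],0],
  [[-1.2,0.08,0],[0,0,0],0],
  [[-1.36,0.17,0],[0,0,0],0],
])

```text
time: 24.88
tool_pos: [0.3979, 0.4001, 0.0645]
tool_rot: [-0.001, 0.975, 0.223, -0.004]
contact_force: [4.7, 2.7, 1.0]
gripper_width: 0.198
grasp_force: 60.0
```

```bash
python3 r.py
```

```text
dial mm 3.68 cen -11.0 -2.6 R 20.4 nred 104 F [4.7 2.7 1. ] g [0.0138 0.0407 0.0645] t 24.88
wheel deg 73.6 rad 42.2 mm Fg [4.1, -3.5]
```

Emit:
jog_arm([
  [[-0.15,0.1,0],[0,0,0],0],
  [[-0.28,0.21,0],[0,0,0],0],
  [[-0.4,0.34,0],[0,0,0],0],
  [[-0.51,0.48,0],[0,0,0],0],
  [[-0.6,0.63,0],[0,0,0],0],
  [[-0.68,0.78,0],[0,0,0],0],
  [[-0.74,0.95,0],[0,0,0],0],
  [[-0.78,1.12,0],[0,0,0],0],
])

```text
time: 25.92
tool_pos: [0.3914, 0.3658, 0.0645]
tool_rot: [-0.0, 0.975, 0.223, -0.005]
contact_force: [-1.5, 4.5, 5.7]
gripper_width: 0.195
grasp_force: 60.5
```

```bash
python3 r.py;python3 - <<'E'
import numpy as np
pos=lambda d:1.68*np.array([np.cos(np.radians(d+45)),-np.sin(np.radians(d+45))])
print([(pos(124+6*k)-pos(124)).round(2).tolist() for k in range(1,10)])
E
```

```text
dial mm 3.53 cen -9.8 -2.5 R 20.4 nred 158 F [-1.5  4.5  5.7] g [-0.0207  0.0356  0.0645] t 25.93
wheel deg 122.6 rad 42.0 mm Fg [3.8, 2.9]
[[-0.02, 0.17], [-0.03, 0.35], [-0.02, 0.53], [0.01, 0.7], [0.06, 0.87], [0.13, 1.03], [0.21, 1.19], [0.31, 1.33], [0.42, 1.47]]
```

Emit:
jog_arm([
  [[-0.02,0.17,0],[0,0,0],0],
  [[-0.03,0.35,0],[0,0,0],0],
  [[-0.02,0.53,0],[0,0,0],0],
  [[0.01,0.7,0],[0,0,0],0],
  [[0.01,0.7,0],[0,0,0],0],
])

```text
time: 26.6
tool_pos: [0.3994, 0.3496, 0.0645]
tool_rot: [0.001, 0.975, 0.223, -0.005]
contact_force: [-1.4, 1.4, 7.1]
gripper_width: 0.198
grasp_force: 60.7
```

```bash
python3 r.py
```

```text
dial mm 5.76 cen -9.3 -2.2 R 20.4 nred 134 F [-1.4  1.4  7.1] g [-0.0335  0.0227  0.0645] t 26.6
wheel deg 147.5 rad 41.9 mm Fg [0.9, 1.8]
```

Emit:
jog_arm([
  [[0.05,0.17,0],[0,0,0],0],
  [[0.05,0.17,0],[0,0,0],0],
  [[0.05,0.17,0],[0,0,0],0],
])

```text
time: 27.02
tool_pos: [0.4024, 0.3463, 0.0644]
tool_rot: [0.001, 0.975, 0.223, -0.006]
contact_force: [-1.5, -0.4, 7.6]
gripper_width: 0.194
grasp_force: 60.7
```

```bash
python3 r.py
```

```text
dial mm 6.00 cen -9.3 -2.0 R 20.3 nred 133 F [-1.5 -0.4  7.6] g [-0.0356  0.0188  0.0644] t 27.02
wheel deg 153.6 rad 41.9 mm Fg [-0.9, 1.3]
```

Emit:
jog_arm([
  [[0.07,0.16,0],[0,0,0],0],
  [[0.07,0.16,0],[0,0,0],0],
  [[0.07,0.16,0],[0,0,0],0],
])

```text
time: 27.45
tool_pos: [0.4057, 0.3433, 0.0644]
tool_rot: [0.001, 0.975, 0.223, -0.006]
contact_force: [-2.4, -0.1, 8.5]
gripper_width: 0.194
grasp_force: 60.8
```

```bash
python3 r.py
```

```text
dial mm 5.92 cen -9.2 -1.8 R 20.3 nred 137 F [-2.4 -0.1  8.5] g [-0.0374  0.0147  0.0644] t 27.45
wheel deg 159.7 rad 41.9 mm Fg [-0.9, 2.2]
```

Emit:
jog_arm([
  [[0.08,0.16,0],[0,0,0],0],
  [[0.08,0.16,0],[0,0,0],0],
  [[0.08,0.16,0],[0,0,0],0],
])

```text
time: 27.88
tool_pos: [0.4093, 0.3406, 0.0644]
tool_rot: [0.001, 0.975, 0.223, -0.005]
contact_force: [-1.2, 0.8, 7.7]
gripper_width: 0.194
grasp_force: 60.7
```

```bash
python3 r.py
```

```text
dial mm 5.51 cen -9.1 -1.6 R 20.3 nred 129 F [-1.2  0.8  7.7] g [-0.0387  0.0104  0.0644] t 27.88
wheel deg 165.9 rad 41.9 mm Fg [0.4, 1.4]
```

Emit:
jog_arm([
  [[-0.06,-0.14,0],[0,0,0],0],
  [[-0.13,-0.28,0],[0,0,0],0],
  [[-0.13,-0.28,0],[0,0,0],0],
  [[-0.13,-0.28,0],[0,0,0],0],
])

```text
time: 28.42
tool_pos: [0.4038, 0.3449, 0.0644]
tool_rot: [0.002, 0.975, 0.223, -0.005]
contact_force: [-0.4, -2.2, 6.8]
gripper_width: 0.199
grasp_force: 60.7
```

```bash
python3 r.py
```

```text
dial mm 5.99 cen -9.2 -1.9 R 20.3 nred 136 F [-0.4 -2.2  6.8] g [-0.0365  0.017   0.0644] t 28.43
wheel deg 156.4 rad 41.9 mm Fg [-2.2, -0.4]
```

Emit:
jog_arm([
  [[0,0,0],[0,0,0],15],
  [[0,0,0],[0,0,0],35],
  [[0,0,0],[0,0,0],45],
  [[0,0,0],[0,0,0],45],
  [[0,0,-1],[0,0,0],45],
  [[0,0,-2.5],[0,0,0],45],
  [[0,0,-4.5],[0,0,0],45],
  [[0,0,-4.5],[0,0,0],45],
])

```text
time: 29.48
tool_pos: [0.4073, 0.3481, 0.182]
tool_rot: [-0.001, 0.975, 0.223, -0.0]
contact_force: [0.6, 0.7, -0.6]
gripper_width: 0.45
grasp_force: 0.0
```

```bash
python3 r.py pics/w7.png; python3 -c "
from dial import *
units(G(0,0,.2))"
```

```text
dial mm 6.07 cen -9.2 -1.0 R 20.2 nred 38 F [ 0.6  0.7 -0.6] g [-0.0323  0.0148  0.182 ] t 29.48
wheel deg 156.9 rad 37.2 mm Fg [0.8, -0.4]
t29.52 pos [0.4059 0.3472 0.1791] psi 0.45 F [ 0.   0.7 -0.8] shift [ 1.39 -0.51 -0.84] turn None
```

View pics/w7.png

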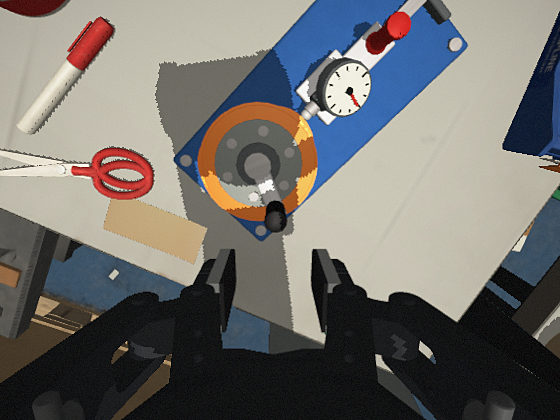

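The picture shows the knob free at (275,215), the plunger on the tyre at (307,112) and the dial at (347,85) reading about six, which is the top of the high bump. The gripper is clear of everything.

```bash
python3 -c "
from plant import *
print(job_done())"
```

```text
the job is handed in; nothing more can be done
None
```

The job is handed in, but no verdict came back. I set the dial to about 4.6, turned the wheel more than a full turn with the plunger on the tyre, and left the high bump at the plunger with the dial at about 6.1, the knob released and the gripper clear.

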